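Lock the stop screw of a button-stroke rig

TASK

The stop screw over the dark grey-topped remote has just been set, but its bar-shaped jam nut is still loose. Turn that jam nut clockwise (seen from above) until it is snug, with its bar lying along the rig's arm, without carrying the screw round with it, then let go. Leave the nut and screw of the other, empty rig as they are.

Things in the scene. Friction and masses are not known exactly. Their poses are not given: they have to be found in the camera images.
- jam_nut (a joint): Angle (rad) of the loose jam nut on its screw: grows clockwise seen from above; 0 = snug (hard stop, bar parallel to the rig's arm); starts at -1.25 to -0.8; lower stop -1.5. Dark steel nut on the arm's top: an upright bar 48 long, 12 thick, its top 28 mm above the arm, over a collar 22 mm across and 3.5 mm high. Turns with about 0.06 N m, stays where left.
- nut_grip (a point): Point on the nut's vertical axis, 24 mm above the arm's top (109 mm above the bench), 4 mm below the top of the bar. Turns with the nut: x along the 48 mm bar, y across its 12 mm thickness (the way to grip it), z up. The 8 mm screw end stands 10 mm up out of the bar's middle.
- stop_screw (a joint): Angle (rad) of the upright 8 mm screw through that rig's arm, bearing the nut; 0 as set, grows clockwise from above. A guide holds it with 0.5 N m: it stays put while the nut turns, but is carried along if the nut is forced past snug. Aluminium rig fixed to the bench, base 130 x 150 mm, arm 46 wide, top 85 mm high, nothing else higher; a dark grey-topped remote (134 x 46 x 22) lies under it.
- other_nut_end (a point): One end of the bar of the identical nut on the other, identical but empty rig: 22 mm out from that nut's axis, 109 mm above the bench. Nothing to be done there.
There are look-alikes about, which are no part of the job. What is shaped like the part that bears jam_nut but green or pink is not meant.

How it is judged (in metres and radians):
At the end, for the whole second after the job is handed in: The jam nut of the rig with the remote is within 15 degrees of snug on its screw, that screw stands within 15 degrees of its setting, and the bar end of the other rig's nut is within 6 mm of where it was (value of joint each of jam_nut, stop_screw above -0.26 rad and value of joint stop_screw below 0.26 rad and distance of other_nut_end from where it was at the start of the episode below 0.006 m); the robot touches nothing.
It fails at once if the stop screw is turned more than 20 degrees from its setting (value of joint stop_screw above 0.35 rad or value of joint stop_screw below -0.35 rad).
It fails at once if the other rig's nut is turned (distance of other_nut_end from where it was at the start of the episode above 0.01 m).
It also fails if it takes over 32 s, if anything falls off the work surface, if the arm or the gripper's body presses on something with over 40 N, if the wrist force passes 120 N, or if a joint passes its speed limit or range.

ROBOT

A 7-joint arm with a two-finger parallel gripper is mounted at the origin on the work surface. World frame = base frame: x ahead of the robot, y to its left, z up, the work surface at z = 0. Lengths are in m, angles in degrees, forces in N, time in s.
With the tool pointing down it reaches from about 0.4 to 0.875 m from the base axis. Payload 4.4 kg.
Tool frame: the origin (TCP) lies midway between the tips of the shut fingers; the grasp point (between the pads) lies 19 mm behind it; z points along the fingers, y is the direction in which the jaws open and shut (so a half turn about z gives the same grasp; the last joint's range is limited). The gripper opens to 85 mm and grips with 20 to 120 N. Pads are 22 mm wide; open, the fingers measure 114 mm over their backs; the gripper's body (76 mm by 85 mm) begins 54 mm behind the grasp point. The pads swing forward as they close: fully open they stand 13 mm farther back than shut.
Start: joints at [64.24, 36.005, 2.206, 86.941, -1.547, 57.084, -1.146], TCP at [0.243, -0.603, 0.231] pointing down, gripper open.
Joint ranges: [-175.42, 175.42], [-21.48, 121.26], [-71.46, 75.88], [10.55, 141.38], [-63.04, 243.04], [13.31, 113.54], [-168.57, 168.57]. Speed limits (degrees/s): [147.25, 147.25, 180, 180, 180, 180, 180].

INTERFACE

Orientations are given as [roll, pitch, yaw] about the fixed x, y, z axes, in that order (R = Rz(yaw) Ry(pitch) Rx(roll)).
In Python, from station import readout, camera, finish_job, models gives the robot as it stands.
- The arm moves only by the tool arm_command, never from a script. Its argument "steps" is a list of rows, each an object of numbers: "dx", "dy", "dz": the shift along the tool's x, y, z in m; "rx", "ry", "rz": the turn, a rotation vector about the tool's x, y, z in degrees; "grip": the closure, from -1 (fully open) to 1 (shut). A call has 1 to 12 rows; each row is the pose to reach, as a shift and turn from the pose commanded when the call began, along the tool's axes at that moment; what a row does not reach only later rows make up. A row lasts 1/8 s, in which the tool goes at most 62.5 mm and 10.7 degrees, less where a joint would pass 70% of its speed; a pose out of reach is approached as far as the arm can. A call with a gripper value outside its range is refused whole. The fingers move at their own pace and stop on an object; "force" is the grip in N (left out, the last holds). Time passes only in rows, so rows that repeat a pose let the fingers close. It gives the time, the measured TCP pose, the force and the opening at its end, in the units of the state.
- readout.get_obs(): the state, without advancing time (a new reading comes with each control period).
- camera(name): name is "scene" or "top" or "wrist"; returns a dict with "image" (420x560x3 uint8, blue, green, red), "K" (3x3 intrinsics, pixels), "k1" (the pictures are not rectified: a ray, as slopes to the right and down, at radius r is drawn at 1 + k1 r^2 times it, then the intrinsics apply), "R" (3x3) and "t" (3): a world point X has camera coordinates R X + t. Camera axes: x right, y down, z forward; pixel columns grow to the right and rows downward; lengths in m; the calibration is good to about 2 mm. A picture is of the moment at which its call begins. There is no depth.
- finish_job(): hands the job in, once; it reports no verdict.
Trained networks look in a picture, given as the dict that the camera call returned (one of the last four; its "shot" number tells which), for a name from the list of things; names that differ only in an ending like _2 or _b are one class to them, and where a whole thing is asked for, a point or a joint stands for the part that bears it (a point fixed in the world has none). Each returns a list of dicts, best first, with "p" (0 to 1); they miss things now and then, are a little off and sometimes report something else, mostly with a low value. They report only what shows in the picture. A call takes as long as a camera call. They do not tell look-alikes from the thing itself.
- models.trace(picture, label): "region" (420x560 bool, what is visible of it) and "xy" ([column, row] in pixels, amid what is visible of it).
The state is a dict: "clock": time; "joint_pos": joint angles; "qvel": joint speeds; "effort": joint torques, N m; "tool_pos": TCP position; "ee_rot": TCP orientation; "wrist_force": force on the tool from outside, world axes, zero at the start; "moment": the same for the moment, N m; "finger_gap": finger opening in m.
Only numpy, scipy, OpenCV 4.12 (cv2) and the standard library are available. Lean on these libraries where they do the work, as an engineer would, in place of code of your own. Each camera call takes 0.05 s, during which the arm holds its last target. There are 200 camera calls.

## Working session

There is one attempt and no reset: what is moved stays moved. The work goes in short steps, Python scripts to look and compute and a tool call to move; the robot and the scene stay as the last step left them, time stands still between calls to the robot, and variables do not carry over. Pictures are saved under pics/ and viewed, about 8 in all and at most 12, crops included, and the job is handed in when it is done.

Besides the shell and the picture viewer there is one more tool, called after "Call:" by a JSON object that holds its "name" and its "arguments". arm_command: Moves the arm, as the interface text tells. Its arguments: {"type":"object","properties":{"steps":{"type":"array"},"force":{"type":"number"}},"required":["steps"]}

```bash
ls; mkdir -p pics; cat > h.py <<'E'
import numpy as np, cv2
from station import readout, camera, models
def unproj(c,px,z):
    K=np.array(c["K"]);R=np.array(c["R"]);t=np.array(c["t"])
    px=np.atleast_2d(np.array(px,float))
    u=cv2.undistortPoints(px.reshape(-1,1,2),K,np.array([c["k1"],0,0,0,0.])).reshape(-1,2)
    d=np.c_[u,np.ones(len(u))]@R; o=-R.T@t
    return o+d*((z-o[2])/d[:,2])[:,None]
def proj(c,X):
    r,_=cv2.Rodrigues(np.array(c["R"]))
    return cv2.projectPoints(np.atleast_2d(np.array(X,float)),r,np.array(c["t"]),np.array(c["K"]),np.array([c["k1"],0,0,0,0.]))[0].reshape(-1,2)
E
python3 - <<'E'
from h import *
s=readout.get_obs();print(s)
ims=[]
for n in ("scene","top"):
    c=camera(n); cv2.imwrite(f"pics/{n}0.png",c["image"])
    for l in ("jam_nut","stop_screw"):
        for d in models.trace(c,l):
            m=d["region"].astype(np.uint8); print(n,l,round(d["p"],2),d["xy"],m.sum(),unproj(c,d["xy"],.109).round(3))
E
```

```text
pics
{'clock': 0.0, 'joint_pos': array([64.24164305, 36.05787429,  2.20037513, 86.99734804, -1.5469174 ,
       57.08454054, -1.14474458]), 'qvel': array([ 0.06777602, -0.02772785, -0.06246517,  0.01311927, -0.00226686,
       -0.03286075,  0.02203411]), 'effort': array([-1.32014825e-04, -5.63405335e+01,  1.22608624e+00, -1.93449891e+01,
        1.09870109e-02,  1.07219210e-02, -2.45719264e-06]), 'tool_pos': array([ 0.24317765, -0.60210546,  0.23039266]), 'ee_rot': array([-1.79889842e+02,  2.07290251e-04,  2.19912434e+01]), 'wrist_force': array([ 0.64636385, -0.05084504,  0.4504098 ]), 'moment': array([ 0.02843568,  0.00590348, -0.00327446]), 'finger_gap': 0.08537134121132936}
scene jam_nut 0.62 [209.4, 151.0] 55 [[ 0.185 -0.344  0.109]]
scene jam_nut 0.57 [196.7, 241.3] 117 [[ 0.546 -0.218  0.109]]
scene jam_nut 0.49 [396.3, 218.5] 158 [[0.331 0.229 0.109]]
scene stop_screw 0.68 [192.0, 240.8] 157 [[ 0.548 -0.229  0.109]]
scene stop_screw 0.67 [395.3, 215.5] 188 [[0.321 0.226 0.109]]
scene stop_screw 0.46 [210.2, 151.9] 83 [[ 0.189 -0.34   0.109]]
top jam_nut 0.7 [361.9, 142.0] 220 [[ 0.542 -0.219  0.109]]
top jam_nut 0.66 [141.6, 257.8] 198 [[0.317 0.231 0.109]]
top jam_nut 0.64 [441.0, 327.7] 183 [[ 0.167 -0.357  0.109]]
top stop_screw 0.75 [367.4, 140.4] 220 [[ 0.545 -0.23   0.109]]
top stop_screw 0.62 [442.6, 327.0] 248 [[ 0.168 -0.36   0.109]]
top stop_screw 0.57 [144.6, 255.6] 213 [[0.321 0.225 0.109]]
```

View pics/top0.png

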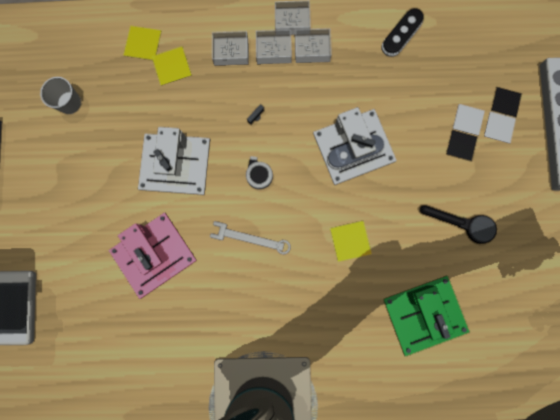

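View pics/scene0.png

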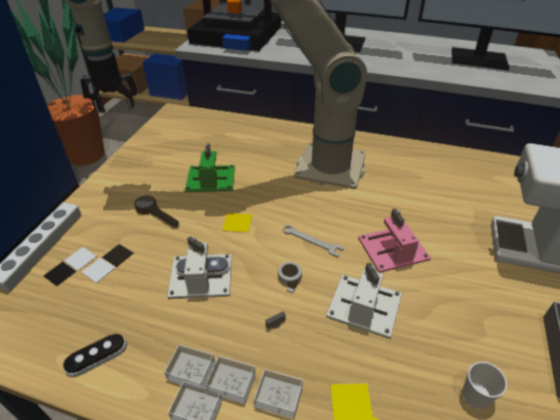

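```bash
python3 - <<'E'
from h import *
c=camera("wrist");R=np.array(c["R"]);t=np.array(c["t"]);s=readout.get_obs()
print("cam",(-R.T@t).round(3),R.round(2).tolist(),s["tool_pos"])
a=cv2.imread("pics/top0.png")[95:195,300:410]; b=cv2.imread("pics/scene0.png")[225:305,155:245]
cv2.imwrite("pics/crop0.png",np.hstack([cv2.resize(a,(440,400),interpolation=cv2.INTER_CUBIC),cv2.resize(b,(360,400),interpolation=cv2.INTER_CUBIC)]))
E
```

```text
cam [ 0.314 -0.573  0.374] [[0.37, -0.93, -0.0], [-0.88, -0.36, 0.3], [-0.28, -0.11, -0.95]] [ 0.24339211 -0.6025838   0.2311128 ]
```

Call:
{"name": "arm_command", "arguments": {"steps": [{"dx": 0.05, "dy": -0.03, "dz": -0.02}, {"dx": 0.1, "dy": -0.06, "dz": -0.04}, {"dx": 0.15, "dy": -0.09, "dz": -0.05}, {"dx": 0.2, "dy": -0.12, "dz": -0.05}, {"dx": 0.25, "dy": -0.15, "dz": -0.05}, {"dx": 0.3, "dy": -0.18, "dz": -0.05}, {"dx": 0.34, "dy": -0.21, "dz": -0.05}, {"dx": 0.37, "dy": -0.237, "dz": -0.05}, {"dx": 0.37, "dy": -0.237, "dz": -0.05}]}}

```text
invalid input at $.steps[0]: expected keys dx, dy, dz, rx, ry, rz, grip
```

View pics/crop0.png

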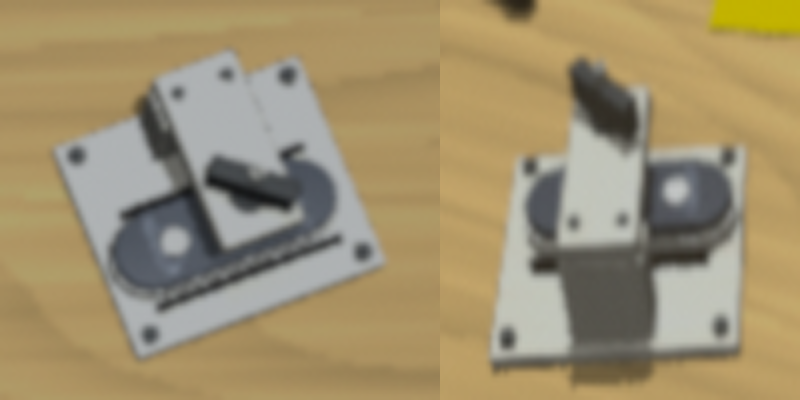

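Call:
{"name": "arm_command", "arguments": {"steps": [{"dx": 0.05, "dy": -0.029, "dz": -0.02, "rx": 0, "ry": 0, "rz": -6, "grip": -1}, {"dx": 0.1, "dy": -0.058, "dz": -0.03, "rx": 0, "ry": 0, "rz": -12, "grip": -1}, {"dx": 0.15, "dy": -0.087, "dz": -0.03, "rx": 0, "ry": 0, "rz": -18, "grip": -1}, {"dx": 0.2, "dy": -0.116, "dz": -0.03, "rx": 0, "ry": 0, "rz": -24, "grip": -1}, {"dx": 0.25, "dy": -0.145, "dz": -0.03, "rx": 0, "ry": 0, "rz": -30, "grip": -1}, {"dx": 0.3, "dy": -0.174, "dz": -0.03, "rx": 0, "ry": 0, "rz": -36, "grip": -1}, {"dx": 0.35, "dy": -0.203, "dz": -0.03, "rx": 0, "ry": 0, "rz": -42, "grip": -1}, {"dx": 0.39, "dy": -0.225, "dz": -0.03, "rx": 0, "ry": 0, "rz": -47, "grip": -1}, {"dx": 0.42, "dy": -0.243, "dz": -0.03, "rx": 0, "ry": 0, "rz": -52, "grip": -1}, {"dx": 0.42, "dy": -0.243, "dz": -0.03, "rx": 0, "ry": 0, "rz": -52, "grip": -1}, {"dx": 0.42, "dy": -0.243, "dz": -0.03, "rx": 0, "ry": 0, "rz": -52, "grip": -1}, {"dx": 0.42, "dy": -0.243, "dz": -0.03, "rx": 0, "ry": 0, "rz": -52, "grip": -1}]}}

```text
clock: 1.85
tool_pos: [0.5409, -0.2218, 0.2613]
ee_rot: [-180.0, 0.1, 73.8]
wrist_force: [-0.8, -0.3, 0.3]
finger_gap: 0.0855
```

```bash
python3 - <<'E'
from h import *
s=readout.get_obs();print(s["clock"],s["tool_pos"],s["ee_rot"],s["joint_pos"].round(1))
for n in ("wrist","top"):
    c=camera(n); cv2.imwrite(f"pics/{n}1.png",c["image"])
    for l in ("jam_nut","stop_screw"):
        for d in models.trace(c,l)[:3]:
            print(n,l,round(d["p"],2),d["xy"],d["region"].sum(),unproj(c,d["xy"],.109).round(4))
            if n=="wrist": 
                cs=cv2.findContours(d["region"].astype(np.uint8),cv2.RETR_EXTERNAL,cv2.CHAIN_APPROX_SIMPLE)[0]
                print(cv2.minAreaRect(max(cs,key=cv2.contourArea)))
    if n=="wrist": print(proj(c,[[.542,-.22,.109],s["tool_pos"]]))
E
```

```text
1.85 [ 0.54093965 -0.22180175  0.26130645] [-1.79978979e+02  5.91507080e-02  7.38204325e+01] [ 28.3  29.2 -13.6  95.4   8.   56.4  -4.2]
wrist jam_nut 0.9 [284.2, 179.8] 1001 [[ 0.5483 -0.2175  0.109 ]]
((282.5, 182.0), (60.0, 25.0), 90.0)
wrist stop_screw 0.62 [283.1, 182.1] 1051 [[ 0.5469 -0.2191  0.109 ]]
((283.0, 181.0), (60.0, 24.0), 90.0)
[[277.65318963 184.76351071]
 [278.13650547 277.26830673]]
top jam_nut 0.56 [355.8, 140.9] 90 [[ 0.5449 -0.2062  0.109 ]]
top jam_nut 0.46 [141.0, 258.2] 168 [[0.3162 0.2322 0.109 ]]
top stop_screw 0.78 [148.2, 254.7] 246 [[0.3229 0.2177 0.109 ]]
top stop_screw 0.61 [362.4, 139.2] 150 [[ 0.5481 -0.2198  0.109 ]]
top stop_screw 0.47 [352.3, 141.9] 113 [[ 0.5429 -0.199   0.109 ]]
```

View pics/wrist1.png

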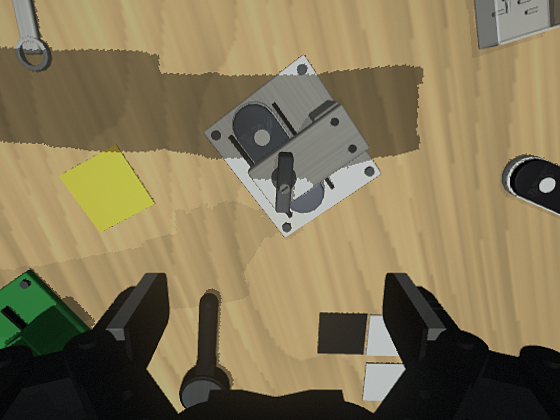

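```bash
python3 - <<'E'
from h import *
a=cv2.imread("pics/wrist1.png")[90:230,215:375]
cv2.imwrite("pics/crop1.png",cv2.resize(a,None,fx=4,fy=4,interpolation=cv2.INTER_CUBIC))
E
```

```text
(no output)
```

View pics/crop1.png

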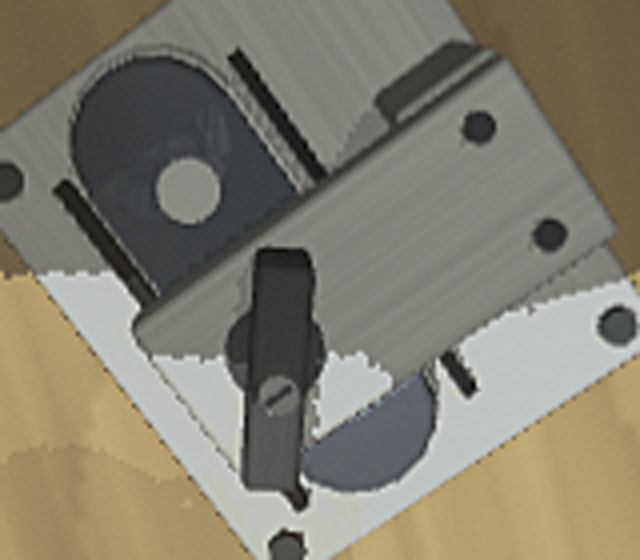

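```bash
python3 - <<'E'
from h import *
c=camera("wrist")
f=lambda p,z: unproj(c,np.array(p,float)/4+[215,90],z)[:,:2]
e=f([[284,265],[270,490]],.113); d=e[0]-e[1]; print("bar",e.round(4),e.mean(0).round(4),np.linalg.norm(d),np.degrees(np.arctan2(*d[::-1])))
print("screw",f([[278,397]],.123))
for a,b in (((140,322),(498,62)),((305,445),(617,232)),((549,235),(478,127)),((617,232),(505,60))):
    q=f([a,b],.085); d=q[1]-q[0]; print(q.round(4).tolist(),np.linalg.norm(d),np.degrees(np.arctan2(*d[::-1])))
q=f([[276,352]],.0885);print("collar",q)
s=readout.get_obs();print(s["tool_pos"],s["ee_rot"])
E
```

```text
bar [[ 0.5559 -0.197 ]
 [ 0.5404 -0.2417]] [ 0.5482 -0.2194] 0.04731767721295259 70.90209362153641
screw [[ 0.54793827 -0.22017503]]
[[0.5214, -0.2054], [0.6096, -0.1734]] 0.09387596117967154 19.954977266829765
[[0.5489, -0.2428], [0.6263, -0.2151]] 0.08228189589360803 19.72710911098311
[[0.6121, -0.2116], [0.6026, -0.1851]] 0.028171096186479987 109.74726613730205
[[0.6263, -0.2151], [0.6111, -0.1734]] 0.044379316604570514 110.05893405536
collar [[ 0.54851932 -0.21940018]]
[ 0.54171843 -0.22040511  0.26135486] [1.79998993e+02 1.66454917e-03 7.39573995e+01]
```

Call:
{"name": "arm_command", "arguments": {"steps": [{"dx": 0.003, "dy": 0.006, "dz": 0.03, "rx": 0, "ry": 0, "rz": 3, "grip": -1}, {"dx": 0.003, "dy": 0.006, "dz": 0.07, "rx": 0, "ry": 0, "rz": 3, "grip": -1}, {"dx": 0.003, "dy": 0.006, "dz": 0.11, "rx": 0, "ry": 0, "rz": 3, "grip": -1}, {"dx": 0.003, "dy": 0.006, "dz": 0.14, "rx": 0, "ry": 0, "rz": 3, "grip": -1}, {"dx": 0.003, "dy": 0.006, "dz": 0.16, "rx": 0, "ry": 0, "rz": 3, "grip": -1}, {"dx": 0.003, "dy": 0.006, "dz": 0.17, "rx": 0, "ry": 0, "rz": 3, "grip": -1}, {"dx": 0.003, "dy": 0.006, "dz": 0.17, "rx": 0, "ry": 0, "rz": 3, "grip": -1}, {"dx": 0.003, "dy": 0.006, "dz": 0.17, "rx": 0, "ry": 0, "rz": 3, "grip": -1}]}}

```text
clock: 3.2
tool_pos: [0.5491, -0.2192, 0.0922]
ee_rot: [179.9, 0.0, 71.0]
wrist_force: [-0.3, -0.4, 0.5]
finger_gap: 0.0854
```

```bash
python3 - <<'E'
from h import *
c=camera("wrist");cv2.imwrite("pics/wrist2.png",c["image"])
s=readout.get_obs();print(s["tool_pos"],s["ee_rot"],s["moment"],s["wrist_force"])
print(proj(c,[[.548,-.2195,.123],s["tool_pos"]]))
E
```

```text
[ 0.54921366 -0.21916381  0.09234334] [ 1.79888632e+02 -1.41810484e-03  7.09832308e+01] [-0.02365754 -0.02136085 -0.07347752] [ 0.00384205 -0.49002514  0.08215645]
[[276.07599327 321.5696711 ]
 [278.27621622 277.28727803]]
```

View pics/wrist2.png

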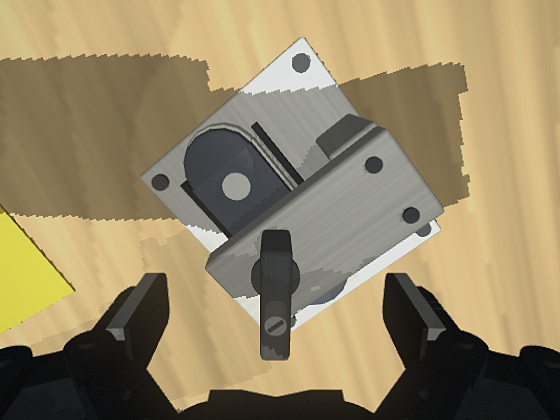

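Call:
{"name": "arm_command", "arguments": {"steps": [{"dx": 0, "dy": -0.001, "dz": 0, "rx": 0, "ry": 0, "rz": 0, "grip": -0.3}, {"dx": 0, "dy": -0.001, "dz": 0, "rx": 0, "ry": 0, "rz": 0, "grip": 0.3}, {"dx": 0, "dy": -0.001, "dz": 0, "rx": 0, "ry": 0, "rz": 0, "grip": 1}, {"dx": 0, "dy": -0.001, "dz": 0, "rx": 0, "ry": 0, "rz": 0, "grip": 1}, {"dx": 0, "dy": -0.001, "dz": 0, "rx": 0, "ry": 0, "rz": 0, "grip": 1}, {"dx": 0, "dy": -0.001, "dz": 0, "rx": 0, "ry": 0, "rz": 0, "grip": 1}, {"dx": 0, "dy": -0.001, "dz": 0, "rx": 0, "ry": 0, "rz": 0, "grip": 1}, {"dx": 0, "dy": -0.001, "dz": 0, "rx": 0, "ry": 0, "rz": 0, "grip": 1}], "force": 30}}

```text
clock: 4.25
tool_pos: [0.5489, -0.219, 0.0916]
ee_rot: [179.8, -0.0, 71.0]
wrist_force: [5.4, -1.4, -1.1]
finger_gap: 0.0111
```

```bash
python3 - <<'E'
from h import *
s=readout.get_obs();print(s["clock"],s["finger_gap"],s["tool_pos"],s["ee_rot"],s["moment"],s["wrist_force"])
E
```

```text
4.25 0.011118172672022376 [ 0.54890794 -0.21897896  0.0916209 ] [ 1.79833611e+02 -1.42847252e-02  7.09863237e+01] [-0.33978839 -1.00999005 -0.06239985] [ 5.40921679 -1.41909643 -1.08205759]
```

Call:
{"name": "arm_command", "arguments": {"steps": [{"dx": 0, "dy": 0.001, "dz": 0, "rx": 0, "ry": 0, "rz": 3, "grip": 1}, {"dx": 0, "dy": 0.001, "dz": 0, "rx": 0, "ry": 0, "rz": 7, "grip": 1}, {"dx": 0, "dy": 0.001, "dz": 0, "rx": 0, "ry": 0, "rz": 11, "grip": 1}, {"dx": 0, "dy": 0.001, "dz": 0, "rx": 0, "ry": 0, "rz": 15, "grip": 1}, {"dx": 0, "dy": 0.001, "dz": 0, "rx": 0, "ry": 0, "rz": 20, "grip": 1}, {"dx": 0, "dy": 0.001, "dz": 0, "rx": 0, "ry": 0, "rz": 25, "grip": 1}, {"dx": 0, "dy": 0.001, "dz": 0, "rx": 0, "ry": 0, "rz": 30, "grip": 1}, {"dx": 0, "dy": 0.001, "dz": 0, "rx": 0, "ry": 0, "rz": 35, "grip": 1}, {"dx": 0, "dy": 0.001, "dz": 0, "rx": 0, "ry": 0, "rz": 39, "grip": 1}, {"dx": 0, "dy": 0.001, "dz": 0, "rx": 0, "ry": 0, "rz": 42, "grip": 1}, {"dx": 0, "dy": 0.001, "dz": 0, "rx": 0, "ry": 0, "rz": 44, "grip": 1}, {"dx": 0, "dy": 0.001, "dz": 0, "rx": 0, "ry": 0, "rz": 44, "grip": 1}]}}

```text
clock: 5.75
tool_pos: [0.5505, -0.2203, 0.0917]
ee_rot: [179.8, -0.2, 26.9]
wrist_force: [6.2, -4.2, -3.7]
finger_gap: 0.011
```

```bash
python3 - <<'E'
from h import *
c=camera("wrist");cv2.imwrite("pics/wrist3.png",c["image"])
s=readout.get_obs();print(s["clock"],s["finger_gap"],s["tool_pos"],s["ee_rot"],s["moment"],s["wrist_force"])
E
```

```text
5.8 0.01116684710962324 [ 0.5505506  -0.22027997  0.09165859] [ 1.79766392e+02 -1.61991234e-01  2.68723257e+01] [-0.7468262  -1.3881905  -0.03212339] [ 5.56684143 -3.20402879 -2.29030194]
```

View pics/wrist3.png

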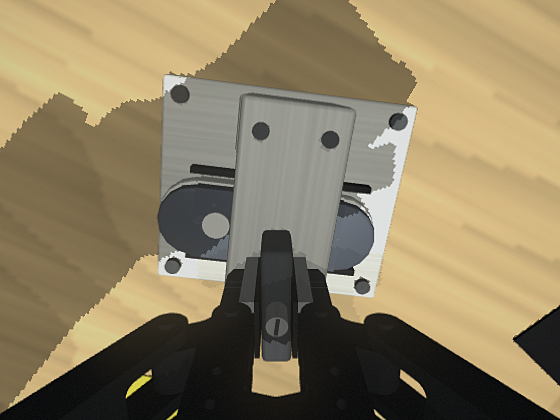

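Call:
{"name": "arm_command", "arguments": {"steps": [{"dx": 0, "dy": 0, "dz": 0, "rx": 0, "ry": 0, "rz": 1.5, "grip": 1}, {"dx": 0, "dy": 0, "dz": 0, "rx": 0, "ry": 0, "rz": 3, "grip": 1}, {"dx": 0, "dy": 0, "dz": 0, "rx": 0, "ry": 0, "rz": 4.5, "grip": 1}, {"dx": 0, "dy": 0, "dz": 0, "rx": 0, "ry": 0, "rz": 4.5, "grip": 1}, {"dx": 0, "dy": 0, "dz": 0, "rx": 0, "ry": 0, "rz": 4.5, "grip": 1}]}}

```text
clock: 6.42
tool_pos: [0.5506, -0.2205, 0.0917]
ee_rot: [179.8, -0.2, 22.4]
wrist_force: [6.9, -3.9, -4.1]
finger_gap: 0.0112
```

```bash
python3 - <<'E'
from h import *
s=readout.get_obs();print(s["clock"],s["tool_pos"],s["ee_rot"],s["moment"],s["wrist_force"],s["effort"][[4,6]])
E
```

```text
6.425 [ 0.55063605 -0.22050372  0.09168377] [179.76062722  -0.19021267  22.3655213 ] [-0.86548353 -1.4801154  -0.04631198] [ 6.87997811 -3.9411079  -4.08792142] [-0.17583503  0.03911762]
```

Call:
{"name": "arm_command", "arguments": {"steps": [{"dx": 0, "dy": 0, "dz": 0, "rx": 0, "ry": 0, "rz": 1, "grip": 1}, {"dx": 0, "dy": 0, "dz": 0, "rx": 0, "ry": 0, "rz": 1.5, "grip": 1}, {"dx": 0, "dy": 0, "dz": 0, "rx": 0, "ry": 0, "rz": 1.5, "grip": 1}, {"dx": 0, "dy": 0, "dz": 0, "rx": 0, "ry": 0, "rz": 1.5, "grip": 1}]}}

```text
clock: 6.92
tool_pos: [0.5507, -0.2206, 0.0917]
ee_rot: [179.8, -0.2, 20.9]
wrist_force: [7.0, -4.7, -3.5]
finger_gap: 0.0113
```

```bash
python3 - <<'E'
from h import *
s=readout.get_obs();print(s["clock"],s["tool_pos"],s["ee_rot"],s["moment"],s["wrist_force"],s["effort"][[4,6]])
E
```

```text
6.925 [ 0.55066726 -0.22056549  0.09168348] [179.75894296  -0.19814116  20.87475286] [-0.8693241  -1.45185218  0.02124026] [ 7.04243256 -4.7150973  -3.50244342] [-0.23388115 -0.02180646]
```

Call:
{"name": "arm_command", "arguments": {"steps": [{"dx": 0, "dy": 0, "dz": 0, "rx": 0, "ry": 0, "rz": 1, "grip": 1}, {"dx": 0, "dy": 0, "dz": 0, "rx": 0, "ry": 0, "rz": 1, "grip": 1}, {"dx": 0, "dy": 0, "dz": 0, "rx": 0, "ry": 0, "rz": 1, "grip": 1}]}}

```text
clock: 7.3
tool_pos: [0.5507, -0.2206, 0.0917]
ee_rot: [179.8, -0.2, 19.9]
wrist_force: [6.9, -4.8, -3.7]
finger_gap: 0.0114
```

```bash
python3 - <<'E'
from h import *
s=readout.get_obs();print(s["clock"],s["tool_pos"],s["ee_rot"],s["moment"],s["wrist_force"],s["effort"][[4,6]])
E
```

```text
7.3 [ 0.5507018  -0.22060385  0.09165683] [179.75903732  -0.20461038  19.8670276 ] [-0.91878712 -1.43430991 -0.0340073 ] [ 6.93465268 -4.78847056 -3.6695334 ] [-0.21086675  0.00720972]
```

Call:
{"name": "arm_command", "arguments": {"steps": [{"dx": 0, "dy": 0, "dz": 0, "rx": 0, "ry": 0, "rz": 1, "grip": 1}, {"dx": 0, "dy": 0, "dz": 0, "rx": 0, "ry": 0, "rz": 1.5, "grip": 1}, {"dx": 0, "dy": 0, "dz": 0, "rx": 0, "ry": 0, "rz": 1.5, "grip": 1}]}}

```text
clock: 7.68
tool_pos: [0.5507, -0.2206, 0.0917]
ee_rot: [179.7, -0.2, 18.5]
wrist_force: [7.5, -4.5, -4.3]
finger_gap: 0.0116
```

```bash
python3 - <<'E'
from h import *
s=readout.get_obs();print(s["clock"],s["finger_gap"],s["tool_pos"],s["ee_rot"],s["moment"],s["wrist_force"],s["effort"][[4,6]])
c=camera("wrist");cv2.imwrite("pics/wrist4.png",cv2.resize(c["image"][60:380,140:420],None,fx=1.8,fy=1.8,interpolation=cv2.INTER_CUBIC))
E
```

```text
7.675 0.011583314541743455 [ 0.55072792 -0.22062084  0.0916593 ] [179.74169327  -0.1943653   18.48543171] [-0.94783394 -1.42791156  0.52085621] [ 7.48739223 -4.47546532 -4.2688945 ] [-0.66025509 -0.49145803]
```

View pics/wrist4.png

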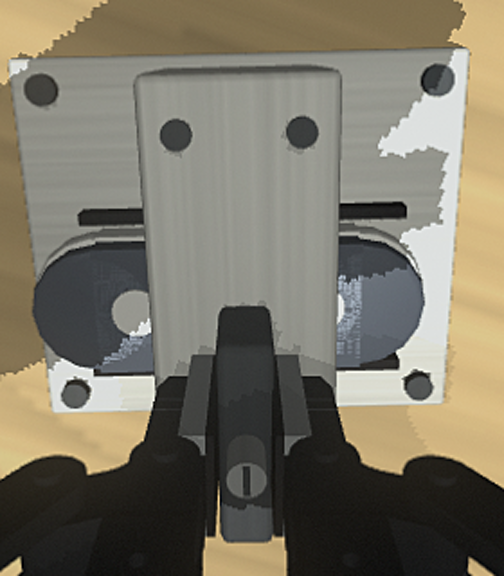

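Call:
{"name": "arm_command", "arguments": {"steps": [{"dx": 0, "dy": 0, "dz": 0, "rx": 0, "ry": 0, "rz": -0.7, "grip": 1}, {"dx": 0, "dy": 0, "dz": 0, "rx": 0, "ry": 0, "rz": -0.7, "grip": 0}, {"dx": 0, "dy": 0, "dz": 0, "rx": 0, "ry": 0, "rz": -0.7, "grip": -1}, {"dx": 0, "dy": 0, "dz": 0, "rx": 0, "ry": 0, "rz": -0.7, "grip": -1}, {"dx": 0, "dy": 0, "dz": 0, "rx": 0, "ry": 0, "rz": -0.7, "grip": -1}, {"dx": 0, "dy": 0, "dz": 0, "rx": 0, "ry": 0, "rz": -0.7, "grip": -1}, {"dx": 0, "dy": 0, "dz": -0.03, "rx": 0, "ry": 0, "rz": -0.7, "grip": -1}, {"dx": 0, "dy": 0, "dz": -0.08, "rx": 0, "ry": 0, "rz": -0.7, "grip": -1}, {"dx": 0, "dy": 0, "dz": -0.13, "rx": 0, "ry": 0, "rz": -0.7, "grip": -1}, {"dx": 0, "dy": 0, "dz": -0.15, "rx": 0, "ry": 0, "rz": -0.7, "grip": -1}, {"dx": 0, "dy": 0, "dz": -0.15, "rx": 0, "ry": 0, "rz": -0.7, "grip": -1}]}}

```text
clock: 9.1
tool_pos: [0.5494, -0.2193, 0.243]
ee_rot: [179.9, -0.2, 19.2]
wrist_force: [0.4, -0.1, 0.8]
finger_gap: 0.0856
```

```bash
python3 - <<'E'
from h import *
s=readout.get_obs();print(s["clock"],s["finger_gap"],s["tool_pos"],s["ee_rot"],s["moment"],s["wrist_force"])
c=camera("wrist");cv2.imwrite("pics/wrist5.png",cv2.resize(c["image"][80:240,200:360],None,fx=3.7,fy=3.7,interpolation=cv2.INTER_CUBIC))
E
```

```text
9.1 0.085568945197536 [ 0.5493662  -0.21928534  0.24301683] [ 1.79868647e+02 -1.71600477e-01  1.91827507e+01] [ 0.06246687  0.09671121 -0.01747068] [ 0.44546718 -0.06120795  0.78369058]
```

View pics/wrist5.png

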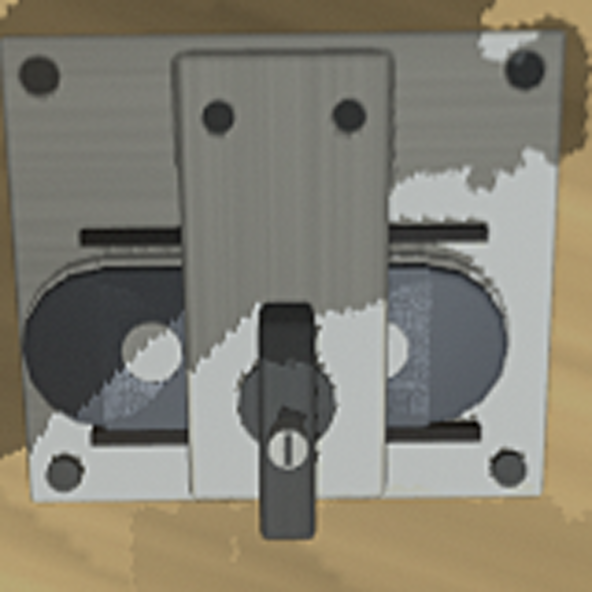

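```bash
python3 -c "
from station import finish_job; print(finish_job())"
```

```text
the job is handed in; nothing more can be done
None
```

The jam nut on the rig with the dark grey-topped remote is snug. Its bar lies along the rig's arm, and the gripper is open and clear. I handed the job in at about 9 s; the hand-in gives no verdict.

- **Turn:** I gripped the bar at about 71° world yaw and turned it about 52° clockwise in steps. The arm lies at about 20°. At about 18.5° tool yaw the wrist moment jumped from near 0 to 0.52 N m, which I took as snug. I then backed off 0.7°, opened the fingers and rose 150 mm.
- **Nut and forces:** The last wrist picture shows the bar parallel to the arm. The wrist force was below 1 N, so the robot touches nothing.
- **Screw:** The slot read by eye at about 14–16° before and about 19° after. That is within what I can read and opposite to the clockwise way, so I saw no sign of the screw being carried round. The peak torque did just reach the 0.5 N m holding value, so a very small turn can't be ruled out.
- **Other rig:** I stayed well away from it and did not measure its nut again afterwards.

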